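# Click the run timer to its pointer and press start

## Task

Set the run timer: with a fingertip, flick its flat thumbwheel on clockwise (seen from above), click by click, until the wheel's white mark stands at the white pointer on the timer's case, without going past it. Then press the flat start button on the wooden box, fully down, and let it go; leave the mushroom-headed stop button and the things lying about alone.

Things in the scene. Friction and masses are not known exactly. Their poses are not given: they have to be found in the camera images.
- timer: The run timer's case: blue box 176 x 176 mm, 50 mm high, fixed to the bench; origin at the centre of its underside. The thumbwheel lies flat on top of it, turning about the case's upright centre line. The case's -x axis points from that line to the white pointer.
- wheel_center (a point): The thumbwheel, on its axis at the top of the hub. Grey hub of 42 mm radius with eight radial blades (fins 8 mm thick, 45 degrees apart) out to 66 mm from the axis, to be pushed on their flat sides; 25 mm or more free between neighbours. Blades stand from 56 to 76 mm above the bench, the hub to 78 mm. The frame turns with the wheel: its -x axis runs along the marked blade.
- wheel_mark (a point): The white mark: a white line on the hub from the axis outward and on along the top of one blade; this point is on that blade's top, 60 mm from the wheel's axis.
- pointer (a point): White arrow painted on top of the case, 50 mm above the bench and 78 mm from the wheel's axis, on the side roughly nearest the robot. The wheel is set when the marked blade stands over the line from the axis to this arrow; other blades then stand at every 45 degrees from it, as they do at every click.
- wheel (a joint): Wheel angle in rad: 0 with the mark at the pointer, growing clockwise seen from above. Clicks are 0.785 rad (45 deg) apart; it starts 2 to 5 clicks short (negative). A click takes about 3 N at a blade; past half-way (22 deg) it snaps on into the next, short of that it springs back. Pushed on, it runs past the pointer; the other way it meets a stop at -4.4.
- start_top (a point): Middle of the top of the start button: flat-topped black push button, 32 mm across, in a steel collar 48 mm across and 12 mm high, on a fixed wooden box 90 x 150 mm and 60 mm high. The button's top stands 10 mm above the collar, 82 mm above the bench. It goes straight down.
- start (a joint): Travel of the start button in m: 0 released, 0.006 fully down (about 5 N); it springs back.
- stop_top (a point): Middle of the top of the stop button: black mushroom head 46 mm across on the same box, 76 mm from the start button, top 96 mm above the bench. Not to be pressed.
- stop (a joint): Travel of the stop button in m: 0 released, 0.006 fully down.
- tape: Bystander: loose roll of masking tape lying flat, 100 mm across, 25 mm high; origin at the centre of its underside.
- jar: Bystander: loose glass jar with a lid, 64 mm across, 75 mm high; origin at the centre of its underside.
- padlock: Bystander: loose brass padlock lying flat, about 65 x 34 mm, 18 mm high; origin under the middle of its brass body.
Not all that is in view belongs to the job. Of the things like the part that bears start_top, leave any that is green, purple or red; of the rest the smaller one is meant.

How it is judged:
On the way, in this order (a step that is already met when the one before it is completed fails the run):
1. the wheel rests in the click at which its mark stands at the pointer (value of joint wheel between -0.2 and 0.2 rad and velocity of joint wheel between -0.1 and 0.1 rad/s), for 0.2 s.
2. the start button is pressed down (value of joint start above 0.0045 m), for 0.05 s.
At the end, for the whole second after the job is handed in: The wheel rests within 0.2 rad (11 degrees) of the pointer, both buttons are up (within 1.5 mm), the jar stands and no bystander is more than 20 mm from its place (value of joint wheel between -0.2 and 0.2 rad and value of joint each of start, stop below 0.0015 m and distance of each of tape, jar, padlock from where it was at the start of the episode below 0.02 m and angle between jar's own z axis and vertical below 0.2 rad); the robot touches nothing.
It fails at once if the wheel is clicked past the pointer (value of joint wheel above 0.5 rad).
It fails at once if start is pressed before the wheel is at the pointer (value of joint start above 0.003 m and value of joint wheel below -0.35 rad).
It fails at once if the stop button is pressed (value of joint stop above 0.003 m).
It fails at once if a bystander is pushed away, lifted or knocked over (distance of any of tape, jar, padlock from where it was at the start of the episode above 0.02 m).
It also fails if it takes over 67 s, if anything falls off the work surface, if the arm or the gripper's body presses on something with over 40 N, if the wrist force passes 120 N, or if a joint passes its speed limit or range.

## Robot

A 6-joint arm with a two-finger parallel gripper is mounted at the origin on the work surface. World frame = base frame: x ahead of the robot, y to its left, z up, the work surface at z = 0. Lengths are in m, angles in rad, forces in N, time in s.
With the tool pointing down it reaches from about 0.425 to 0.95 m from the base axis. Payload 3.5 kg.
Tool frame: the origin (TCP) lies midway between the tips of the shut fingers; the grasp point (between the pads) lies 19 mm behind it; z points along the fingers, y is the line along which they close (so a half turn about z gives the same grasp; the last joint's range is limited). The gripper opens to 85 mm and grips with 20 to 120 N. Pads are 22 mm wide; open, the fingers measure 114 mm over their backs; the gripper's body (76 mm by 85 mm) begins 54 mm behind the grasp point. The pads swing forward as they close: fully open they stand 13 mm farther back than shut.
Start: joints at [1.041, 0.286, 1.577, -0, 1.279, -0.15], TCP at [0.25, 0.627, 0.197] pointing down, gripper open.
Joint ranges: [-2.77, 2.77], [-0.9, 2.22], [0.21, 2.48], [-1.53, 4.67], [0.24, 2.81], [-2.84, 2.84]. Speed limits (rad/s): [2.79, 2.79, 3.14, 3.14, 3.14, 3.14].

## Interface

Orientations are given as [roll, pitch, yaw] about the fixed x, y, z axes, in that order (R = Rz(yaw) Ry(pitch) Rx(roll)).
In Python, from workcell import bot gives the robot as it stands. The module is installed in compiled form; this text tells all that it offers.
- The arm moves only by the tool apply_moves, never from a script. Its arguments are lists of equal length, an entry for each row: "offset": the shift along the tool's x, y, z in m, a list of three; "twist": the turn, a rotation vector about the tool's x, y, z in rad, a list of three; "fingers": the gripper's target within -1 to 1 (shut at 1, half-way at 0, fully open at -1). In form: {"offset": [[x, y, z], ...], "twist": [[ax, ay, az], ...], "fingers": [fingers, ...]}. A call has exactly 5 rows; each row is the pose to reach, as a shift and turn from the pose commanded when the call began, along the tool's axes at that moment; what a row does not reach only later rows make up. A row lasts 1/12 s, in which the tool goes at most 41.7 mm and 7.16 degrees, less where a joint would pass 70% of its speed; a pose out of reach is approached as far as the arm can. A call with a gripper value outside its range is refused whole. The fingers move at their own pace and stop on an object; "squeeze" is the grip in N (left out, the last holds). Time passes only in rows, so rows that repeat a pose let the fingers close, or fill a call up. It gives the time, the measured TCP pose, the force, the opening and the grip force at its end, in the units of the state.
- bot.get_state(): the state, without advancing time (a new reading comes with each control period).
- bot.read_camera(name): name is "scene" or "side" or "wrist"; returns a dict with "image" (480x640x3 uint8, red, green, blue), "depth" (480x640 float32, m along the optical axis (not along the pixel's ray), 0 where there is no reading), "fovy" (degrees; the focal length in pixels is half the picture's height over the tangent of half this angle, whatever the lens; pixels are square), "cx", "cy" (the principal point, pixels), "extrinsics" (4x4, takes a point from camera to world coordinates); the wrist camera has in their place "T_tool_cam" (4x4, takes a point from camera to tool coordinates, whose origin is the TCP and whose axes are the flange's). Camera axes: x right, y down, z forward; pixel columns grow to the right and rows downward; lengths in m; the calibration is good to about 2 mm. A picture is of the moment at which its call begins: read the wrist's pose just before it.
- bot.job_done(): hands the job in; it is judged then, once.
The state is a dict: "t": time; "joint_pos": joint angles; "qd": joint speeds; "effort": joint torques, N m; "position": TCP position; "ee_rot": TCP orientation; "force": force on the tool from outside, world axes, zero at the start; "moment": the same for the moment, N m; "gripper_width": finger opening in m; "grasp_force": force on a finger pad.
Only numpy, scipy, OpenCV 4.12 (cv2) and the standard library are available. Lean on these libraries where they do the work, as an engineer would, in place of code of your own. Each camera call takes 0.05 s, during which the arm holds its last target. There are 200 camera calls.

## Working session

There is one attempt and no reset: what is moved stays moved. The work goes in short steps, Python scripts to look and compute and a tool call to move; the robot and the scene stay as the last step left them, time stands still between calls to the robot, and variables do not carry over. Pictures are saved under pics/ and viewed, at most 10 in all, crops included, and the job is handed in when it is done.

Besides the shell and the picture viewer there is one more tool, called after "Emit:" as name(argument=value, ...) on one line, values as JSON. apply_moves: Moves the arm, as the interface text tells. Its arguments: {"type":"object","properties":{"offset":{"type":"array","items":{"type":"array","items":{"type":"number"}}},"twist":{"type":"array","items":{"type":"array","items":{"type":"number"}}},"fingers":{"type":"array","items":{"type":"number"}},"squeeze":{"type":"number"}},"required":["offset","twist","fingers"]}

```bash
mkdir -p pics
cat > h.py <<'E'
import numpy as np, cv2
from workcell import bot
from scipy.spatial.transform import Rotation as R
def cam(n):
    s=bot.get_state(); c=bot.read_camera(n)
    if n=="wrist":
        T=np.eye(4); T[:3,:3]=R.from_euler('xyz',s['ee_rot']).as_matrix(); T[:3,3]=s['position']
        c['E']=T@c['T_tool_cam']
    else: c['E']=np.array(c['extrinsics'])
    c['f']=240/np.tan(np.radians(c['fovy'])/2)
    return c
def cloud(c):
    v,u=np.mgrid[:480,:640]; d=c['depth']
    P=np.stack([(u-c['cx'])/c['f']*d,(v-c['cy'])/c['f']*d,d],-1)
    W=P@c['E'][:3,:3].T+c['E'][:3,3]; W[d==0]=np.nan
    return W
def proj(c,p):
    q=np.linalg.inv(c['E'])@np.r_[p,1]; return c['f']*q[0]/q[2]+c['cx'],c['f']*q[1]/q[2]+c['cy']
def save(c,f): cv2.imwrite('pics/'+f,cv2.cvtColor(c['image'],cv2.COLOR_RGB2BGR))
E
python3 - <<'E'
from h import *
import pickle
s=bot.get_state(); print(s)
for n in ("scene","side","wrist"):
    c=cam(n); save(c,n+'0.png'); pickle.dump(c,open(n+'0.pkl','wb')); print(n,c['fovy'],c['cx'],c['cy'],c['E'].round(3).tolist())
E
```

```text
{'t': 0.0, 'joint_pos': array([ 1.04100757e+00,  2.87179637e-01,  1.57816476e+00, -1.13450770e-05,
        1.27858868e+00, -1.49949018e-01]), 'qd': array([ 0.00015233, -0.00136775,  0.00092489,  0.00197582,  0.00174166,
        0.00096302]), 'effort': array([-8.82070617e-04, -4.05961990e+01, -2.92631471e+01, -1.15609569e-04,
        5.69905547e-03,  1.08984352e-05]), 'position': array([0.24984145, 0.62627464, 0.19534458]), 'ee_rot': array([-3.13927687e+00, -3.38895362e-04,  2.76175581e+00]), 'force': array([-0.47648122,  1.08552878, -0.44880627]), 'moment': array([0.06164456, 0.07439222, 0.06068544]), 'grasp_force': 0.0, 'gripper_width': 0.08551901120406967}
scene 46.39577088111414 321.17118274027297 240.51454644485617 [[-0.694, 0.505, -0.513, 1.228], [0.72, 0.492, -0.489, 0.549], [0.005, -0.709, -0.705, 1.01], [0.0, 0.0, 0.0, 1.0]]
side 47.7161453200689 319.57960400510706 239.03752432395854 [[0.75, -0.421, 0.51, -0.243], [-0.661, -0.49, 0.568, -0.99], [0.011, -0.763, -0.646, 1.129], [0.0, 0.0, 0.0, 1.0]]
wrist 65.31133443450472 324.4587590858001 241.8011094195196 [[0.37, 0.885, 0.282, 0.178], [0.929, -0.352, -0.113, 0.655], [-0.001, 0.303, -0.953, 0.372], [0.0, 0.0, 0.0, 1.0]]
```

View pics/scene0.png

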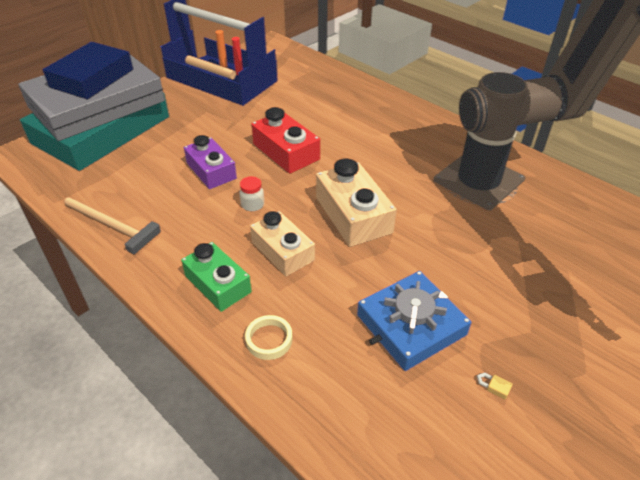

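View pics/side0.png

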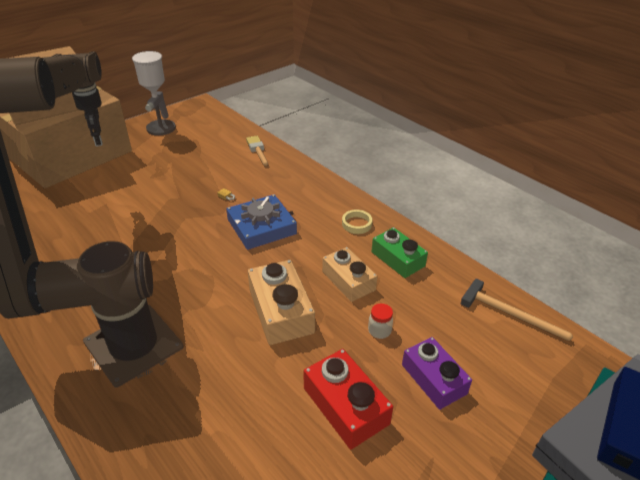

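Scene view: the candidates for the start box are purple (210,160), red (286,138), green (217,273), large wood (355,200) and small wood (283,240). I choose the small wooden one: its flat start button with steel collar is at (290,240), and its mushroom stop is at (272,219). The timer hub is at about (416,303), its mark runs to (413,328), and the pointer is at (443,296).

Run:
```python
from h import *
import pickle
c=pickle.load(open('scene0.pkl','rb')); s=pickle.load(open('side0.pkl','rb'))
a=cv2.resize(c['image'][200:360,235:475],(800,533),interpolation=cv2.INTER_CUBIC)
cv2.imwrite('pics/crop1.png',a[:,:,::-1])
for n,cc,pts in (('scene',c,dict(hub=(416,303),ptr=(443,296),start=(290,240),stop=(272,218),bigstart=(365,197),bigstop=(346,167),tape=(250,338),jar=(251,185),padlock=(500,386))),('side',s,dict(start=(343,257),stop=(358,268)))):
    W=cloud(cc)
    for k,(u,v) in pts.items(): print(n,k,np.nanmedian(W[v-2:v+3,u-2:u+3].reshape(-1,3),0).round(4))
# blue case, from both cams; wheel parts
for n,cc in (('scene',c),('side',s)):
    W=cloud(cc); hsv=cv2.cvtColor(cc['image'],cv2.COLOR_RGB2HSV)
    m=(hsv[...,0]>100)&(hsv[...,0]<120)&(hsv[...,1]>120)&(abs(W[...,2]-.05)<.004)&(W[...,1]>.2 if 0 else True)
    nl,L,st,_=cv2.connectedComponentsWithStats(m.astype(np.uint8))
    i=1+np.argmax(st[1:,4]); r=cv2.minAreaRect(W[L==i][:,:2].astype(np.float32)*1000)
    print(n,'case',st[i,4],r)
    C=np.array(r[0])/1000
    d=np.hypot(W[...,0]-C[0],W[...,1]-C[1])
    # wheel
    h=(d<.08)&(W[...,2]>.065)&(W[...,2]<.09)
    hub=(d<.05)&(W[...,2]>.070); print(' z wheel',np.nanmedian(W[h][:,2]), 'rect', cv2.minEnclosingCircle(W[h][:,:2].astype(np.float32)*1000))
    wt=(hsv[...,1]<60)&(hsv[...,2]>185)
    q=W[wt&h]; q2=W[wt&(d>.06)&(d<.1)&(abs(W[...,2]-.05)<.004)]
    ctr=C
    for nm,x in (('mark',q),('ptr',q2)):
        if len(x): dd=x[:,:2]-ctr; far=dd if nm=='ptr' else dd[np.hypot(*dd.T)>.03]; mm=far.mean(0); print(' ',nm,len(x),mm.round(4),np.degrees(np.arctan2(mm[1],mm[0])))
    # wood boxes tops
    m=(hsv[...,0]>8)&(hsv[...,0]<25)&(W[...,2]>.05)&(W[...,2]<.12)
    nl,L,st,_=cv2.connectedComponentsWithStats(m.astype(np.uint8))
    for i in range(1,nl):
        if st[i,4]>200:
            x=W[L==i]; print(' box',np.median(x,0).round(3),cv2.minAreaRect(x[:,:2].astype(np.float32)*1000))
```

```text
scene hub [0.5473 0.1797 0.0811]
scene ptr [0.4682 0.1981 0.0525]
scene start [ 0.6027 -0.1501  0.0804]
scene stop [ 0.5896 -0.2253  0.0949]
scene bigstart [ 0.3953 -0.0978  0.1175]
scene bigstop [ 0.3555 -0.1971  0.1349]
scene tape [ 0.8262 -0.045   0.0219]
scene jar [ 0.5264 -0.3754  0.0744]
scene padlock [0.5545 0.4026 0.0186]
side start [ 0.5853 -0.17    0.0776]
side stop [ 0.5721 -0.2428  0.093 ]
scene case 2723 ((548.1032104492188, 177.97702026367188), (176.4572296142578, 174.86343383789062), 76.59844207763672)
 z wheel 0.07771811185083255 rect ((544.798583984375, 177.48959350585938), 67.70880889892578)
  mark 187 [0.0349 0.0227] 33.061297254979856
  ptr 29 [-0.0814  0.0178] 167.64496375953635
 box [ 0.125 -1.485  0.08 ] ((124.1341323852539, -1546.18505859375), (455.6747741699219, 19.042421340942383), 89.9384765625)
 box [-0.206 -1.149  0.093] ((-181.058349609375, -1146.0888671875), (295.353271484375, 28.75101661682129), 0.5615049600601196)
 box [ 0.055 -1.149  0.085] ((18.68060302734375, -1148.5147705078125), (220.0681915283203, 29.06320571899414), 0.787512481212616)
 box [ 0.
[... 1118 characters left out ...]
.03379821777344, 452.23748779296875), 58.87031555175781)
 box [0.548 0.177 0.077] ((555.564453125, 176.86708068847656), (109.07825469970703, 95.48819732666016), 70.0439682006836)
 box [ 0.572 -0.211  0.06 ] ((584.0154418945312, -196.32086181640625), (157.31883239746094, 94.59989166259766), 81.5302734375)
 box [ 0.344 -0.181  0.085] ((359.45025634765625, -161.11703491210938), (221.17263793945312, 130.26666259765625), 67.87715148925781)
 box [-0.018 -0.052  0.087] ((-15.94095230102539, -32.366416931152344), (60.15025329589844, 136.6820068359375), 78.99116516113281)
 box [ 0.283 -0.458  0.092] ((293.96270751953125, -449.44378662109375), (56.28018569946289, 59.03456497192383), 40.38731384277344)
```

View pics/crop1.png

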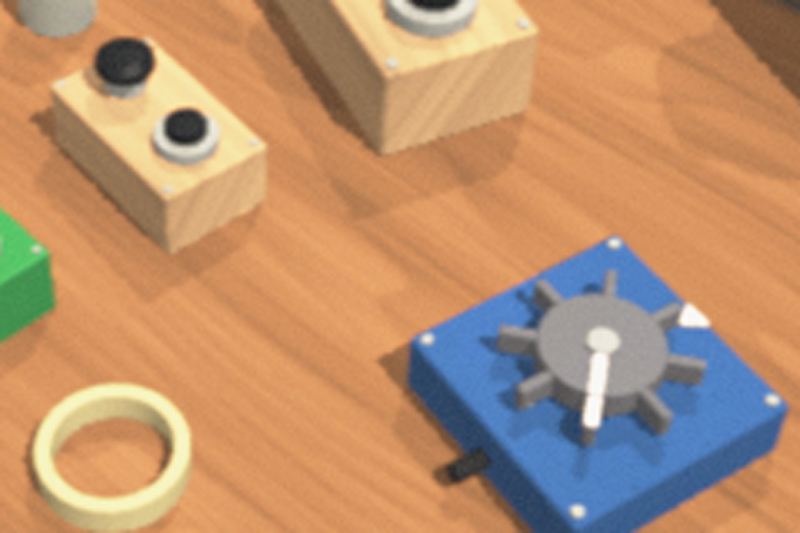

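The close crop confirms the small wooden box (mushroom at crop (123,60), flat start at (186,128)) and the timer. Its mark points about 33°, the pointer about 167°, so 5 clicks clockwise. I'll move above the timer with the fingers shut.

Emit:
apply_moves(offset=[[-0.026, -0.019, 0], [-0.051, -0.039, 0], [-0.077, -0.058, 0], [-0.102, -0.078, 0], [-0.128, -0.097, 0]], twist=[[0, 0, 0], [0, 0, 0], [0, 0, 0], [0, 0, 0], [0, 0, 0]], fingers=[1, 1, 1, 1, 1])

```text
t: 0.57
position: [0.3332, 0.4879, 0.1962]
ee_rot: [-3.141, -0.0, 2.762]
force: [0.2, 0.1, 0.8]
gripper_width: 0.0258
grasp_force: 0.0
```

Emit:
apply_moves(offset=[[-0.026, -0.019, 0], [-0.051, -0.039, 0], [-0.077, -0.058, 0], [-0.102, -0.078, 0], [-0.128, -0.097, 0]], twist=[[0, 0, 0], [0, 0, 0], [0, 0, 0], [0, 0, 0], [0, 0, 0]], fingers=[1, 1, 1, 1, 1])

```text
t: 0.98
position: [0.4162, 0.3503, 0.1964]
ee_rot: [-3.141, -0.0, 2.762]
force: [-0.1, 0.6, 0.8]
gripper_width: -0.0001
grasp_force: 0.0
```

Emit:
apply_moves(offset=[[-0.026, -0.019, 0], [-0.051, -0.039, 0], [-0.077, -0.058, 0], [-0.102, -0.078, 0], [-0.128, -0.097, 0]], twist=[[0, 0, 0], [0, 0, 0], [0, 0, 0], [0, 0, 0], [0, 0, 0]], fingers=[1, 1, 1, 1, 1])

```text
t: 1.4
position: [0.4992, 0.2128, 0.1964]
ee_rot: [-3.141, -0.0, 2.762]
force: [-0.2, 0.5, -0.4]
gripper_width: 0.0001
grasp_force: 0.0
```

Emit:
apply_moves(offset=[[0, 0, 0], [0, 0, 0], [0, 0, 0], [0, 0, 0], [0, 0, 0]], twist=[[0, 0, -0.089], [0, 0, -0.178], [0, 0, -0.267], [0, 0, -0.356], [0, 0, -0.444]], fingers=[1, 1, 1, 1, 1])

```text
t: 1.82
position: [0.4987, 0.214, 0.1963]
ee_rot: [-3.142, -0.001, -3.073]
force: [-0.1, 0.1, 0.6]
gripper_width: 0.0
grasp_force: 0.0
```

Emit:
apply_moves(offset=[[0, 0, 0], [0, 0, 0], [0, 0, 0], [0, 0, 0], [0, 0, 0]], twist=[[0, 0, -0.089], [0, 0, -0.178], [0, 0, -0.267], [0, 0, -0.356], [0, 0, -0.444]], fingers=[1, 1, 1, 1, 1])

```text
t: 2.23
position: [0.4987, 0.2142, 0.1963]
ee_rot: [3.141, -0.001, -2.629]
force: [1.3, 0.7, -0.5]
gripper_width: -0.0001
grasp_force: 0.0
```

Emit:
apply_moves(offset=[[0, 0, 0], [0, 0, 0], [0, 0, 0], [0, 0, 0], [0, 0, 0]], twist=[[0, 0, -0.089], [0, 0, -0.178], [0, 0, -0.267], [0, 0, -0.356], [0, 0, -0.444]], fingers=[1, 1, 1, 1, 1])

```text
t: 2.65
position: [0.4986, 0.2142, 0.1963]
ee_rot: [3.141, -0.001, -2.185]
force: [0.7, -1.2, 0.7]
gripper_width: -0.0001
grasp_force: 0.0
```

Run:
```python
from h import *
c=cam('wrist'); save(c,'wrist1.png'); W=cloud(c); s=bot.get_state(); print(s['t'],s['position'],s['joint_pos'].round(2))
hsv=cv2.cvtColor(c['image'],cv2.COLOR_RGB2HSV)
C=np.array([.548,.178])
d=np.hypot(W[...,0]-C[0],W[...,1]-C[1])
blue=(hsv[...,0]>100)&(hsv[...,0]<120)&(hsv[...,1]>120)&(abs(W[...,2]-.05)<.006)
print('case',blue.sum(),cv2.minAreaRect(W[blue][:,:2].astype(np.float32)*1000),np.median(W[blue][:,2]))
hub=(d<.06)&(W[...,2]>.072)&(W[...,2]<.085); print('hub z',np.median(W[hub][:,2]),hub.sum())
wt=(hsv[...,1]<60)&(hsv[...,2]>185)
for nm,m in (('mark',wt&(d>.03)&(d<.07)&(W[...,2]>.065)&(W[...,2]<.09)),('ptr',wt&(d>.065)&(d<.095)&(abs(W[...,2]-.05)<.006))):
    x=W[m]
    if len(x): mm=x[:,:2].mean(0)-C; print(nm,len(x),mm.round(4),np.degrees(np.arctan2(mm[1],mm[0])))
# blade mean angle mod 45 
b=(d>.048)&(d<.062)&(W[...,2]>.068)&(W[...,2]<.085)
a=np.arctan2(W[b][:,1]-C[1],W[b][:,0]-C[0]); print('blade phase',np.degrees(np.angle(np.exp(8j*a).mean())/8),abs(np.exp(8j*a).mean()))
print('histogram',np.histogram(np.degrees(a),bins=np.arange(-180,181,15))[0])
print('tip', proj(c,s['position']))
```

```text
2.7 [0.49868073 0.21421861 0.19637234] [ 0.22 -0.01  1.9   0.    1.25 -2.31]
case 25882 ((545.6865844726562, 174.84234619140625), (174.4729461669922, 174.70790100097656), 76.25589752197266) 0.04964290959405224
hub z 0.0775611512362962 9803
mark 322 [0.0397 0.0225] 29.504378174366416
ptr 255 [-0.079   0.0164] 168.2421173118091
blade phase -13.835210548819205 0.8231985887433039
histogram [  0  43 154   0 148  74   0 189  23   0 141  28   0  74  76   0  14 142
   0   0 186   0   0 189]
tip (np.float64(324.47135489951313), np.float64(281.15555396999537))
```

View pics/wrist1.png

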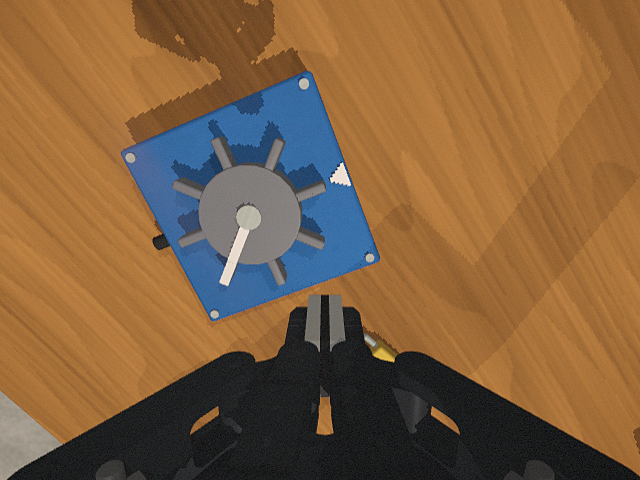

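The wrist view shows the hub at (249,217), the pointer at (342,174), the mark at (224,283) and the shut fingertips at (324,300). Its centre agrees with the scene view to about 3 mm. I descend into the gap between the blades.

Emit:
apply_moves(offset=[[0.0025, 0.001, 0.03], [0.0025, 0.001, 0.06], [0.0025, 0.001, 0.09], [0.0025, 0.001, 0.113], [0.0025, 0.001, 0.134]], twist=[[0, 0, 0.019], [0, 0, 0.019], [0, 0, 0.019], [0, 0, 0.019], [0, 0, 0.019]], fingers=[1, 1, 1, 1, 1])

```text
t: 3.12
position: [0.4955, 0.2126, 0.0605]
ee_rot: [3.14, -0.002, -2.21]
force: [0.3, -0.5, -0.3]
gripper_width: -0.0004
grasp_force: 0.0
```

Run:
```python
import numpy as np
r=.062
for a in (5,10,15,20,25):
    t=np.radians(a)  # clockwise; tool y outward, -x clockwise
    print(a, (-r*np.sin(t)).round(4), (r*(np.cos(t)-1)).round(4), t.round(4))
from h import *
s=bot.get_state(); p=s['position'][:2]-[.5465,.176]; print(s['position'],np.hypot(*p),np.degrees(np.arctan2(p[1],p[0])),np.degrees(s['ee_rot']),s['force'])
```

```text
5 -0.0054 -0.0002 0.0873
10 -0.0108 -0.0009 0.1745
15 -0.016 -0.0021 0.2618
20 -0.0212 -0.0037 0.3491
25 -0.0262 -0.0058 0.4363
[0.49553224 0.21255648 0.06052659] 0.06272231347745225 144.3501232160665 [ 1.79914893e+02 -9.72876685e-02 -1.26645271e+02] [ 0.27939303 -0.53264397 -0.34064375]
```

No contact. I'm starting the arc, 25° per call.

Emit:
apply_moves(offset=[[-0.0054, -0.0002, 0], [-0.0108, -0.0009, 0], [-0.016, -0.0021, 0], [-0.0212, -0.0037, 0], [-0.0262, -0.0058, 0]], twist=[[0, 0, 0.0873], [0, 0, 0.1745], [0, 0, 0.2618], [0, 0, 0.3491], [0, 0, 0.4363]], fingers=[1, 1, 1, 1, 1])

```text
t: 3.53
position: [0.5168, 0.2306, 0.0623]
ee_rot: [3.141, -0.001, -2.651]
force: [-0.2, 0.5, -0.2]
gripper_width: 0.0002
grasp_force: 0.0
```

Emit:
apply_moves(offset=[[-0.0054, -0.0002, 0], [-0.0108, -0.0009, 0], [-0.016, -0.0021, 0], [-0.0212, -0.0037, 0], [-0.0212, -0.0037, 0]], twist=[[0, 0, 0.0873], [0, 0, 0.1745], [0, 0, 0.2618], [0, 0, 0.3491], [0, 0, 0.3491]], fingers=[1, 1, 1, 1, 1])

```text
t: 3.95
position: [0.5381, 0.2373, 0.0627]
ee_rot: [-3.142, 0.0, -2.997]
force: [-0.3, 0.7, 0.3]
gripper_width: -0.0003
grasp_force: 0.0
```

Run:
```python
from h import *
c=cam('scene'); W=cloud(c); s=bot.get_state()
p=s['position'][:2]-[.5465,.176]; print(s['t'],s['position'],np.hypot(*p),np.degrees(np.arctan2(p[1],p[0])),s['ee_rot'],s['force'],np.degrees(s['joint_pos']).round())
cv2.imwrite('pics/crop2.png',cv2.resize(c['image'][200:380,330:510],(600,600),interpolation=cv2.INTER_CUBIC)[:,:,::-1])
```

```text
4.0 [0.53747907 0.23725349 0.06253479] 0.06191419336601299 98.37785089083695 [-3.14154888e+00 -2.83142571e-04 -2.99338559e+00] [-0.71959886  0.18527465 -0.11258352] [ 14.  14. 108.  -0.  58. -85.]
```

View pics/crop2.png

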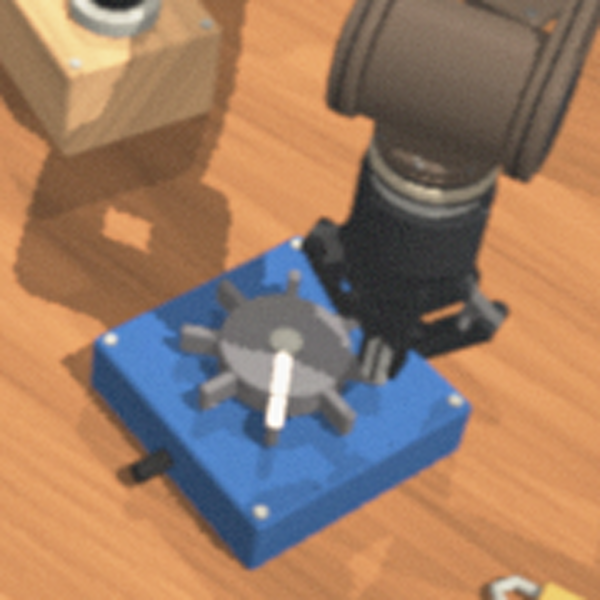

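The crop shows the mark unchanged at (278,425) with the finger near (380,365). I need to check where the tip really is.

Run:
```python
from h import *
import pickle
s=bot.get_state(); c=cam('scene'); d=cam('side'); c0=pickle.load(open('scene0.pkl','rb'))
for n,cc in (('scene',c),('side',d)):
    print(n,proj(cc,s['position']),'crop',(np.array(proj(cc,s['position']))-[330,200])/.3)
W=cloud(c);print(s['t'],s['position'],'image same as t0 (timer crop diff)',np.abs(c['image'][290:360,360:430].astype(int)-c0['image'][290:360,360:430]).mean())
for u,v in((378,370),(400,350),(345,415),(278,425),(360,395)):
    x,y=int(330+u*.3),int(200+v*.3); print((u,v),W[y,x].round(3))
hsv=cv2.cvtColor(c['image'],cv2.COLOR_RGB2HSV); C=np.array([.547,.177]); r=np.hypot(W[...,0]-C[0],W[...,1]-C[1])
x=W[(hsv[...,1]<60)&(hsv[...,2]>170)&(r>.03)&(r<.07)&(W[...,2]>.068)&(W[...,2]<.09)][:,:2].mean(0)-C; print('mark',np.degrees(np.arctan2(x[1],x[0])))
w=cam('wrist'); a=d['image'][170:270,200:320]; a=cv2.resize(a,(480,400),interpolation=cv2.INTER_CUBIC)
b=cv2.resize(w['image'],(320,240)); canvas=np.zeros((400,800,3),np.uint8); canvas[:,:480]=a; canvas[:240,480:]=b
cv2.imwrite('pics/mix.png',canvas[:,:,::-1])
```

```text
scene (np.float64(440.00987107980575), np.float64(321.16808519325355)) crop [366.69957027 403.89361731]
side (np.float64(247.42621791564267), np.float64(203.70714335310265)) crop [-275.24594028   12.35714451]
4.0 [0.53747907 0.23725349 0.06253479] image same as t0 (timer crop diff) 10.428231292517006
(378, 370) [0.548 0.243 0.112]
(400, 350) [0.542 0.252 0.133]
(345, 415) [0.563 0.235 0.075]
(278, 425) [0.6   0.211 0.078]
(360, 395) [0.526 0.226 0.052]
mark 31.403147750651204
```

View pics/mix.png

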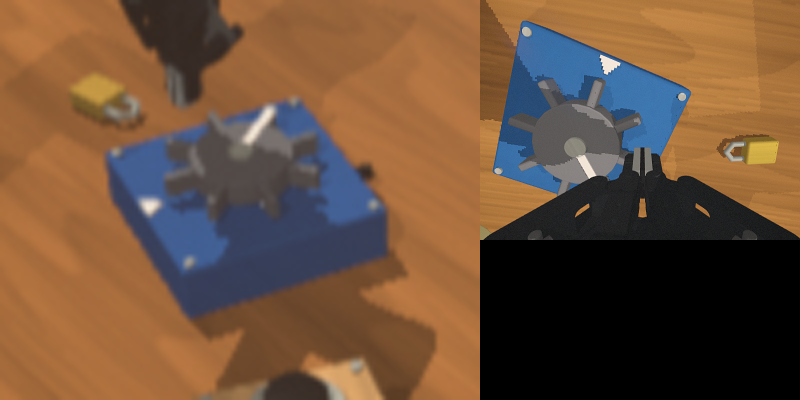

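The fingertips end visibly above the reported TCP: side tip at (246,196) against (247,204) projected. So they passed over the blades. I'll measure the actual tip height.

Run:
```python
from h import *
s=bot.get_state(); p=s['position']; Rm=R.from_euler('xyz',s['ee_rot']).as_matrix()
for n in ('scene','side','wrist'):
    c=cam(n); W=cloud(c); T=(W-p)@Rm
    m=(abs(T[...,0])<.03)&(abs(T[...,1])<.03)&(T[...,2]<.01)&(T[...,2]>-.10)&(W[...,2]>.084)
    x=T[m]; print(n,len(x))
    for lo in range(-80,0,6):
        q=x[(x[:,2]>lo/1000)&(x[:,2]<=(lo+6)/1000)]
        if len(q): print('  z',lo,len(q),'x',(q[:,0].min()*1e3).round(),(q[:,0].max()*1e3).round(),'y',(q[:,1].min()*1e3).round(),(q[:,1].max()*1e3).round())
```

```text
scene 415
  z -80 32 x -14.0 5.0 y -18.0 20.0
  z -74 20 x -13.0 1.0 y -11.0 15.0
  z -68 31 x -15.0 2.0 y -10.0 15.0
  z -62 21 x -12.0 3.0 y -12.0 16.0
  z -56 30 x -12.0 5.0 y -11.0 16.0
  z -50 27 x -12.0 8.0 y -9.0 15.0
  z -44 16 x -11.0 -5.0 y -9.0 13.0
  z -38 5 x -9.0 -1.0 y -5.0 8.0
side 153
  z -80 14 x 8.0 15.0 y -22.0 16.0
  z -74 11 x 6.0 14.0 y -13.0 14.0
  z -68 8 x -3.0 14.0 y -13.0 10.0
  z -62 15 x -2.0 15.0 y -12.0 16.0
  z -56 10 x -2.0 16.0 y -15.0 16.0
  z -50 17 x -5.0 15.0 y -15.0 19.0
  z -44 12 x 4.0 16.0 y -12.0 7.0
  z -38 1 x -5.0 -5.0 y -7.0 -7.0
  z -32 1 x 5.0 5.0 y -3.0 -3.0
wrist 15522
  z -80 995 x -12.0 14.0 y -28.0 28.0
  z -74 978 x -11.0 12.0 y -16.0 12.0
  z -68 614 x 6.0 12.0 y -14.0 14.0
  z -62 619 x 6.0 12.0 y -14.0 14.0
  z -56 585 x 6.0 12.0 y -14.0 14.0
  z -50 487 x 6.0 12.0 y -13.0 14.0
  z -44 277 x 6.0 12.0 y -13.0 13.0
  z -38 1 x 10.0 10.0 y 2.0 2.0
```

All three cameras agree that the real tip sits 40 mm above the reported TCP, centred in x and y. The wheel is untouched, still 5 clicks short, and I'm over a gap at 98.5°. I descend by those 40 mm and push one click, then check.

Emit:
apply_moves(offset=[[0, 0, 0.012], [0, 0, 0.02], [0, 0, 0.028], [0, 0, 0.034], [0, 0, 0.04]], twist=[[0, 0, 0], [0, 0, 0], [0, 0, 0], [0, 0, 0], [0, 0, 0]], fingers=[1, 1, 1, 1, 1])

```text
t: 4.72
position: [0.5367, 0.2371, 0.0212]
ee_rot: [-3.141, -0.002, -2.994]
force: [-1.3, -0.8, 0.0]
gripper_width: 0.0001
grasp_force: 0.0
```

Emit:
apply_moves(offset=[[-0.0054, -0.0002, 0], [-0.0108, -0.0009, 0], [-0.016, -0.0021, 0], [-0.0212, -0.0037, 0], [-0.0262, -0.0058, 0]], twist=[[0, 0, 0.0873], [0, 0, 0.1745], [0, 0, 0.2618], [0, 0, 0.3491], [0, 0, 0.4363]], fingers=[1, 1, 1, 1, 1])

```text
t: 5.13
position: [0.5624, 0.2356, 0.021]
ee_rot: [-3.14, -0.004, 2.849]
force: [-1.5, 0.8, -1.0]
gripper_width: -0.0002
grasp_force: 0.9
```

Emit:
apply_moves(offset=[[-0.0054, -0.0002, 0], [-0.0108, -0.0009, 0], [-0.016, -0.0021, 0], [-0.0212, -0.0037, 0], [-0.0212, -0.0037, 0]], twist=[[0, 0, 0.0873], [0, 0, 0.1745], [0, 0, 0.2618], [0, 0, 0.3491], [0, 0, 0.3491]], fingers=[1, 1, 1, 1, 1])

```text
t: 5.55
position: [0.5841, 0.2254, 0.0223]
ee_rot: [3.142, 0.0, 2.502]
force: [1.5, -0.1, -0.6]
gripper_width: 0.0
grasp_force: 0.0
```

```bash
cat > chk.py <<'E'
from h import *
s=bot.get_state(); C=np.array([.547,.177])
p=s['position'][:2]-[.5465,.176]; print(round(s['t'],2),s['position'].round(4),'r',np.hypot(*p).round(4),'th',np.degrees(np.arctan2(p[1],p[0])).round(1),'yaw',np.degrees(s['ee_rot'][2]).round(1),'F',s['force'].round(1))
for n in ('scene','side','wrist'):
    c=cam(n); W=cloud(c); hsv=cv2.cvtColor(c['image'],cv2.COLOR_RGB2HSV); r=np.hypot(W[...,0]-C[0],W[...,1]-C[1])
    x=W[(hsv[...,1]<60)&(hsv[...,2]>170)&(r>.03)&(r<.07)&(W[...,2]>.068)&(W[...,2]<.09)][:,:2]-C
    b=(r>.048)&(r<.062)&(W[...,2]>.068)&(W[...,2]<.082); a=np.arctan2(W[b][:,1]-C[1],W[b][:,0]-C[0]); z=np.exp(8j*a).mean()
    m=x.mean(0) if len(x) else [np.nan]*2
    print(n,'mark',np.degrees(np.arctan2(m[1],m[0])).round(1),len(x),'phase',np.degrees(np.angle(z)/8).round(1),abs(z).round(2))
E
python3 chk.py
```

```text
5.55 [0.5841 0.2254 0.0223] r 0.0621 th 52.7 yaw 143.3 F [ 1.5 -0.1 -0.6]
scene mark -14.2 56 phase -13.1 0.87
side mark nan 0 phase -13.0 0.46
wrist mark -17.0 121 phase -14.4 0.79
```

One click landed (mark 31° → −14°). I'll do three more the same way, then check.

Emit:
apply_moves(offset=[[-0.0054, -0.0002, 0], [-0.0108, -0.0009, 0], [-0.016, -0.0021, 0], [-0.0212, -0.0037, 0], [-0.0262, -0.0058, 0]], twist=[[0, 0, 0.0873], [0, 0, 0.1745], [0, 0, 0.2618], [0, 0, 0.3491], [0, 0, 0.4363]], fingers=[1, 1, 1, 1, 1])

```text
t: 6.12
position: [0.6005, 0.2066, 0.0225]
ee_rot: [3.141, -0.002, 2.065]
force: [0.7, 2.5, -0.2]
gripper_width: 0.0004
grasp_force: 1.0
```

Emit:
apply_moves(offset=[[-0.0054, -0.0002, 0], [-0.0108, -0.0009, 0], [-0.016, -0.0021, 0], [-0.0212, -0.0037, 0], [-0.0212, -0.0037, 0]], twist=[[0, 0, 0.0873], [0, 0, 0.1745], [0, 0, 0.2618], [0, 0, 0.3491], [0, 0, 0.3491]], fingers=[1, 1, 1, 1, 1])

```text
t: 6.53
position: [0.6077, 0.1847, 0.0226]
ee_rot: [-3.141, 0.0, 1.718]
force: [-0.0, -0.6, 0.4]
gripper_width: 0.0002
grasp_force: 0.0
```

Emit:
apply_moves(offset=[[-0.0054, -0.0002, 0], [-0.0108, -0.0009, 0], [-0.016, -0.0021, 0], [-0.0212, -0.0037, 0], [-0.0262, -0.0058, 0]], twist=[[0, 0, 0.0873], [0, 0, 0.1745], [0, 0, 0.2618], [0, 0, 0.3491], [0, 0, 0.4363]], fingers=[1, 1, 1, 1, 1])

```text
t: 6.95
position: [0.6065, 0.1593, 0.0228]
ee_rot: [3.14, -0.002, 1.282]
force: [2.3, 1.1, -1.1]
gripper_width: -0.0001
grasp_force: 1.0
```

Emit:
apply_moves(offset=[[-0.0054, -0.0002, 0], [-0.0108, -0.0009, 0], [-0.016, -0.0021, 0], [-0.0212, -0.0037, 0], [-0.0212, -0.0037, 0]], twist=[[0, 0, 0.0873], [0, 0, 0.1745], [0, 0, 0.2618], [0, 0, 0.3491], [0, 0, 0.3491]], fingers=[1, 1, 1, 1, 1])

```text
t: 7.37
position: [0.5956, 0.139, 0.0225]
ee_rot: [-3.141, 0.001, 0.935]
force: [-0.3, 0.2, 0.1]
gripper_width: -0.0001
grasp_force: 0.0
```

Emit:
apply_moves(offset=[[-0.0054, -0.0002, 0], [-0.0108, -0.0009, 0], [-0.016, -0.0021, 0], [-0.0212, -0.0037, 0], [-0.0262, -0.0058, 0]], twist=[[0, 0, 0.0873], [0, 0, 0.1745], [0, 0, 0.2618], [0, 0, 0.3491], [0, 0, 0.4363]], fingers=[1, 1, 1, 1, 1])

```text
t: 7.78
position: [0.5772, 0.1219, 0.023]
ee_rot: [3.14, -0.003, 0.498]
force: [2.8, -0.5, -1.5]
gripper_width: -0.0001
grasp_force: 1.0
```

Emit:
apply_moves(offset=[[-0.0054, -0.0002, 0], [-0.0108, -0.0009, 0], [-0.016, -0.0021, 0], [-0.0212, -0.0037, 0], [-0.0212, -0.0037, 0]], twist=[[0, 0, 0.0873], [0, 0, 0.1745], [0, 0, 0.2618], [0, 0, 0.3491], [0, 0, 0.3491]], fingers=[1, 1, 1, 1, 1])

```text
t: 8.2
position: [0.5548, 0.1151, 0.0225]
ee_rot: [-3.141, 0.001, 0.151]
force: [-0.4, 0.7, -0.7]
gripper_width: -0.0002
grasp_force: 0.0
```

```bash
python3 chk.py
```

```text
8.2 [0.5548 0.1151 0.0225] r 0.0615 th -82.3 yaw 8.6 F [-0.4  0.7 -0.7]
scene mark -176.8 114 phase -14.7 0.71
side mark -150.6 18 phase -9.8 0.68
wrist mark -146.5 144 phase -16.6 0.82
```

The mark reads about −149° on wrist and side, exactly one click short; the finger partly hides it from the scene camera. Now the last click.

Emit:
apply_moves(offset=[[-0.0054, -0.0002, 0], [-0.0108, -0.0009, 0], [-0.016, -0.0021, 0], [-0.0212, -0.0037, 0], [-0.0262, -0.0058, 0]], twist=[[0, 0, 0.0873], [0, 0, 0.1745], [0, 0, 0.2618], [0, 0, 0.3491], [0, 0, 0.4363]], fingers=[1, 1, 1, 1, 1])

```text
t: 8.77
position: [0.5303, 0.1161, 0.0231]
ee_rot: [3.142, -0.003, -0.289]
force: [1.9, -1.3, -0.8]
gripper_width: -0.0
grasp_force: 1.0
```

Emit:
apply_moves(offset=[[-0.0054, -0.0002, 0], [-0.0108, -0.0009, 0], [-0.016, -0.0021, 0], [-0.0201, -0.0033, 0], [-0.0201, -0.0033, 0]], twist=[[0, 0, 0.0873], [0, 0, 0.1745], [0, 0, 0.2618], [0, 0, 0.33], [0, 0, 0.33]], fingers=[1, 1, 1, 1, 1])

```text
t: 9.18
position: [0.5103, 0.1259, 0.0227]
ee_rot: [3.142, 0.0, -0.616]
force: [0.0, -0.4, -0.9]
gripper_width: 0.0003
grasp_force: 0.0
```

Emit:
apply_moves(offset=[[0, 0, -0.01], [0, 0, -0.03], [0, 0, -0.06], [0, 0, -0.09], [0, 0, -0.12]], twist=[[0, 0, 0], [0, 0, 0], [0, 0, 0], [0, 0, 0], [0, 0, 0]], fingers=[1, 1, 1, 1, 1])

```text
t: 9.6
position: [0.511, 0.1253, 0.1449]
ee_rot: [-3.141, -0.001, -0.615]
force: [0.6, 1.1, 0.9]
gripper_width: 0.0002
grasp_force: 0.0
```

```bash
python3 chk.py
python3 - <<'E'
from h import *
s=bot.get_state(); print(s['joint_pos'].round(2))
for n in ('scene','side'):
    c=cam(n); W=cloud(c); hsv=cv2.cvtColor(c['image'],cv2.COLOR_RGB2HSV)
    near=np.hypot(W[...,0]-.588,W[...,1]+.195)<.09
    dark=(hsv[...,2]<70)&near
    for nm,lo,hi in (('start',.076,.086),('stop',.090,.100)):
        x=W[dark&(W[...,2]>lo)&(W[...,2]<hi)][:,:2].astype(np.float32)
        x=x[np.hypot(*(x-np.median(x,0)).T)<.03]
        print(n,nm,len(x),cv2.minEnclosingCircle(x*1000),np.median(x,0).round(4))
    col=near&(hsv[...,1]<70)&(hsv[...,2]>110)&(W[...,2]>.066)&(W[...,2]<.076)
    x=W[col][:,:2].astype(np.float32); x=x[np.hypot(*(x-np.median(x,0)).T)<.04]
    print(n,'collar',len(x),cv2.minAreaRect(x*1000))
c=cam('scene'); cv2.imwrite('pics/crop3.png',cv2.resize(c['image'][170:350,230:470],(800,600),interpolation=cv2.INTER_CUBIC)[:,:,::-1])
E
```

```text
9.6 [0.511  0.1253 0.1449] r 0.0619 th -125.0 yaw -35.3 F [0.6 1.1 0.9]
scene mark 174.4 93 phase -13.7 0.92
side mark 166.3 20 phase -14.4 0.52
wrist mark 169.1 485 phase -14.0 0.87
[ 0.05  0.01  1.99 -0.    1.14  2.23]
scene start 79 ((595.0135498046875, -154.53549194335938), 14.42151927947998) [ 0.5977 -0.1531]
scene stop 109 ((584.6994018554688, -227.85000610351562), 20.014747619628906) [ 0.5859 -0.2282]
scene collar 127 ((597.1267700195312, -151.8067626953125), (40.095054626464844, 46.21376037597656), 50.177913665771484)
side start 52 ((588.2734375, -161.31117248535156), 14.21110725402832) [ 0.5875 -0.1637]
side stop 86 ((575.937255859375, -237.61659240722656), 18.902647018432617) [ 0.5766 -0.2381]
side collar 76 ((585.2282104492188, -163.83810424804688), (37.537261962890625, 44.24380111694336), 48.78306579589844)
```

View pics/crop3.png

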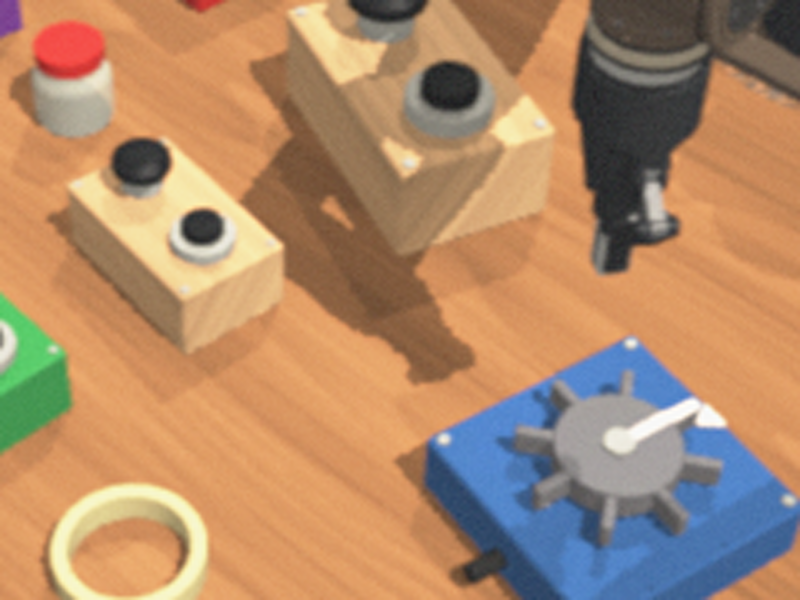

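The mark now stands on the arrow: it runs from crop (620,440) to (700,405), with the arrow at (712,413). I turn the tool so the fingers sit across the box, then go above the start button at about (0.5915, −0.158), where both cameras and the box model agree.

Emit:
apply_moves(offset=[[0, 0, 0], [0, 0, 0], [0, 0, 0], [0, 0, 0], [0, 0, 0]], twist=[[0, 0, -0.102], [0, 0, -0.204], [0, 0, -0.306], [0, 0, -0.408], [0, 0, -0.51]], fingers=[1, 1, 1, 1, 1])

```text
t: 10.32
position: [0.5094, 0.1253, 0.1406]
ee_rot: [3.141, 0.004, -0.102]
force: [-0.3, -0.2, -0.5]
gripper_width: 0.0
grasp_force: 0.0
```

Emit:
apply_moves(offset=[[0, 0, 0], [0, 0, 0], [0, 0, 0], [0, 0, 0], [0, 0, 0]], twist=[[0, 0, -0.102], [0, 0, -0.204], [0, 0, -0.306], [0, 0, -0.408], [0, 0, -0.51]], fingers=[1, 1, 1, 1, 1])

```text
t: 10.73
position: [0.5094, 0.1253, 0.1406]
ee_rot: [-3.14, 0.004, 0.407]
force: [-0.7, 0.1, -0.2]
gripper_width: 0.0002
grasp_force: 0.0
```

Emit:
apply_moves(offset=[[0, 0, 0], [0, 0, 0], [0, 0, 0], [0, 0, 0], [0, 0, 0]], twist=[[0, 0, -0.102], [0, 0, -0.204], [0, 0, -0.306], [0, 0, -0.408], [0, 0, -0.51]], fingers=[1, 1, 1, 1, 1])

```text
t: 11.15
position: [0.5094, 0.1253, 0.1406]
ee_rot: [-3.138, 0.003, 0.917]
force: [-0.3, 0.2, 0.5]
gripper_width: -0.0002
grasp_force: 0.0
```

Emit:
apply_moves(offset=[[0, 0, 0], [0, 0, 0], [0, 0, 0], [0, 0, 0], [0, 0, 0]], twist=[[0, 0, -0.102], [0, 0, -0.204], [0, 0, -0.306], [0, 0, -0.408], [0, 0, -0.51]], fingers=[1, 1, 1, 1, 1])

```text
t: 11.57
position: [0.5093, 0.1253, 0.1406]
ee_rot: [-3.138, 0.001, 1.427]
force: [-0.8, -0.0, 1.2]
gripper_width: -0.0
grasp_force: 0.0
```

Emit:
apply_moves(offset=[[-0.027, 0.012, 0], [-0.054, 0.024, 0], [-0.081, 0.036, 0], [-0.108, 0.048, 0], [-0.1345, 0.06, 0]], twist=[[0, 0, 0], [0, 0, 0], [0, 0, 0], [0, 0, 0], [0, 0, 0]], fingers=[1, 1, 1, 1, 1])

```text
t: 11.98
position: [0.549, -0.0176, 0.1407]
ee_rot: [-3.138, -0.0, 1.423]
force: [1.3, 0.1, 0.9]
gripper_width: -0.0003
grasp_force: 0.0
```

Emit:
apply_moves(offset=[[-0.027, 0.012, 0], [-0.054, 0.024, 0], [-0.081, 0.036, 0], [-0.108, 0.048, 0], [-0.1345, 0.06, 0]], twist=[[0, 0, 0], [0, 0, 0], [0, 0, 0], [0, 0, 0], [0, 0, 0]], fingers=[1, 1, 1, 1, 1])

```text
t: 12.4
position: [0.5883, -0.1595, 0.1404]
ee_rot: [-3.138, -0.001, 1.422]
force: [-0.1, 0.6, 0.1]
gripper_width: -0.0002
grasp_force: 0.0
```

Run:
```python
from h import *
s=bot.get_state(); p=s['position']; Rm=R.from_euler('xyz',s['ee_rot']).as_matrix(); print(s['t'],p,s['ee_rot'])
c=cam('wrist'); save(c,'wrist2.png'); W=cloud(c); hsv=cv2.cvtColor(c['image'],cv2.COLOR_RGB2HSV)
near=np.hypot(W[...,0]-.588,W[...,1]+.195)<.09
for nm,lo,hi in (('start',.077,.087),('stop',.090,.101)):
    x=W[near&(hsv[...,2]<70)&(W[...,2]>lo)&(W[...,2]<hi)]
    if len(x): x=x[np.hypot(*(x-np.median(x,0))[:,:2].T)<.03]; print(nm,len(x),cv2.minEnclosingCircle(x[:,:2].astype(np.float32)*1000),np.median(x,0))
T=(W-p)@Rm; m=(abs(T[...,0])<.03)&(abs(T[...,1])<.02)&(T[...,2]>-.07)&(W[...,2]>.11); print('tip z (tool)',np.percentile(T[m][:,2],[90,99,99.8]))
```

```text
12.4 [ 0.58832658 -0.1595152   0.14036957] [-3.13769215e+00 -1.15882124e-03  1.42219338e+00]
start 1667 ((593.3212890625, -158.09864807128906), 15.767741203308105) [ 0.59334302 -0.15715309  0.08136828]
tip z (tool) [-0.04360897 -0.03909332 -0.03830478]
```

View pics/wrist2.png

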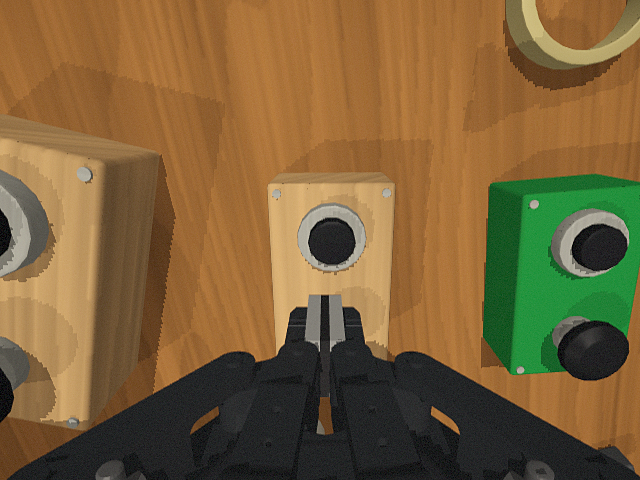

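The start button is at (332,242), centred just ahead of the fingertips, and the wrist cloud puts it at (0.593, −0.158, 0.081). I approach to about 10 mm above it.

Emit:
apply_moves(offset=[[0.002, 0.004, 0.02], [0.002, 0.004, 0.04], [0.002, 0.004, 0.06], [0.002, 0.004, 0.076], [0.002, 0.004, 0.086]], twist=[[0, 0, 0], [0, 0, 0], [0, 0, 0], [0, 0, 0], [0, 0, 0]], fingers=[1, 1, 1, 1, 1])

```text
t: 12.87
position: [0.5909, -0.1558, 0.0523]
ee_rot: [-3.135, -0.002, 1.422]
force: [-0.4, -0.1, -0.2]
gripper_width: 0.0003
grasp_force: 0.0
```

Emit:
apply_moves(offset=[[0, 0, 0.006], [0, 0, 0.01], [0, 0, 0.013], [0, 0, 0.016], [0, 0, 0.017]], twist=[[0, 0, 0], [0, 0, 0], [0, 0, 0], [0, 0, 0], [0, 0, 0]], fingers=[1, 1, 1, 1, 1])

```text
t: 13.28
position: [0.5939, -0.1571, 0.0414]
ee_rot: [-3.142, 0.0, 1.422]
force: [-5.5, 1.9, 9.0]
gripper_width: 0.0
grasp_force: 4.6
```

Run:
```python
from h import *
s=bot.get_state(); print(s['t'],s['position'],s['force'],s['joint_pos'].round(3))
c=cam('scene'); d=cam('side')
a=cv2.resize(c['image'][190:290,240:340],(400,400),interpolation=cv2.INTER_CUBIC); b=cv2.resize(d['image'][210:310,300:400],(400,400),interpolation=cv2.INTER_CUBIC)
cv2.imwrite('pics/press.png',np.hstack([a,b])[:,:,::-1])
```

```text
13.2833 [ 0.59387002 -0.15706977  0.04141138] [-5.48821991  1.89923722  8.97541406] [-0.424  0.324  1.835 -0.     0.982 -0.275]
```

View pics/press.png

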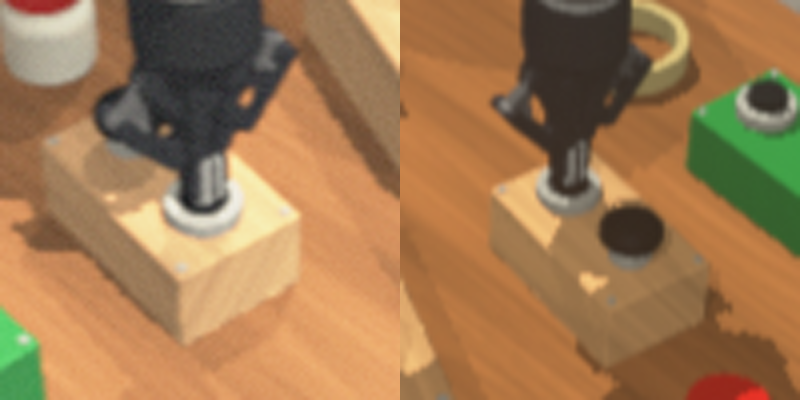

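The fingers rest centred on the start button and clear of the mushroom. I push slightly further to make sure it bottoms out.

Emit:
apply_moves(offset=[[0, 0, 0.001], [0, 0, 0.002], [0, 0, 0.003], [0, 0, 0.003], [0, 0, 0.003]], twist=[[0, 0, 0], [0, 0, 0], [0, 0, 0], [0, 0, 0], [0, 0, 0]], fingers=[1, 1, 1, 1, 1])

```text
t: 13.8
position: [0.5941, -0.1571, 0.0413]
ee_rot: [-3.141, 0.0, 1.422]
force: [-8.6, 4.2, 16.8]
gripper_width: 0.0004
grasp_force: 8.4
```

Emit:
apply_moves(offset=[[0, 0, -0.002], [0, 0, -0.004], [0, 0, -0.006], [0, 0, -0.006], [0, 0, -0.006]], twist=[[0, 0, 0], [0, 0, 0], [0, 0, 0], [0, 0, 0], [0, 0, 0]], fingers=[1, 1, 1, 1, 1])

```text
t: 14.22
position: [0.5944, -0.1573, 0.0435]
ee_rot: [3.139, 0.0, 1.421]
force: [-0.9, 1.3, 3.9]
gripper_width: -0.0002
grasp_force: 1.8
```

Emit:
apply_moves(offset=[[0, 0, -0.001], [0, 0, -0.002], [0, 0, -0.003], [0, 0, -0.003], [0, 0, -0.003]], twist=[[0, 0, 0], [0, 0, 0], [0, 0, 0], [0, 0, 0], [0, 0, 0]], fingers=[1, 1, 1, 1, 1])

```text
t: 14.63
position: [0.5942, -0.1573, 0.0459]
ee_rot: [3.14, 0.0, 1.421]
force: [2.3, 1.1, 1.5]
gripper_width: -0.0
grasp_force: 1.1
```

Emit:
apply_moves(offset=[[0, 0, -0.001], [0, 0, -0.002], [0, 0, -0.003], [0, 0, -0.003], [0, 0, -0.003]], twist=[[0, 0, 0], [0, 0, 0], [0, 0, 0], [0, 0, 0], [0, 0, 0]], fingers=[1, 1, 1, 1, 1])

```text
t: 15.05
position: [0.5927, -0.1568, 0.048]
ee_rot: [-3.14, -0.0, 1.422]
force: [0.1, -0.6, 0.9]
gripper_width: 0.0
grasp_force: 0.0
```

The force profile confirms it: a hard stop at TCP z 0.0413, then a spring decaying to zero at about 0.047, which is the full 6 mm of travel. I retreat and verify.

Emit:
apply_moves(offset=[[0, 0, -0.02], [0, 0, -0.05], [0, 0, -0.08], [0, 0, -0.11], [0, 0, -0.11]], twist=[[0, 0, 0], [0, 0, 0], [0, 0, 0], [0, 0, 0], [0, 0, 0]], fingers=[1, 1, 1, 1, 1])

```text
t: 15.47
position: [0.5971, -0.1586, 0.1664]
ee_rot: [3.13, 0.003, 1.422]
force: [0.8, -0.2, 0.7]
gripper_width: -0.0001
grasp_force: 0.0
```

```bash
python3 chk.py
python3 - <<'E'
from h import *
import pickle
c0=pickle.load(open('scene0.pkl','rb')); c=cam('scene'); W=cloud(c); W0=cloud(c0)
for k,(u,v) in dict(tape=(250,338),jar=(251,185),padlock=(500,386)).items():
    print(k,np.abs(c['image'][v-8:v+9,u-8:u+9].astype(int)-c0['image'][v-8:v+9,u-8:u+9]).mean().round(1), np.nanmax(np.abs(np.nanmedian((W-W0)[v-4:v+5,u-4:u+5],(0,1)))).round(4))
w=cam('wrist'); X=cloud(w); m=np.hypot(X[...,0]-.5932,X[...,1]+.158)<.01; print('start z',np.median(X[m][:,2]))
E
```

```text
15.47 [ 0.5971 -0.1586  0.1664] r 0.3384 th -81.4 yaw 81.5 F [ 0.8 -0.2  0.7]
scene mark -173.6 113 phase -13.5 0.92
side mark 166.6 25 phase -12.5 0.55
wrist mark nan 0 phase nan nan
tape 7.8 0.0004
jar 21.9 0.0002
padlock 7.4 0.0003
start z 0.22922955976303386chk.py:7: RuntimeWarning: Mean of empty slice.
  b=(r>.048)&(r<.062)&(W[...,2]>.068)&(W[...,2]<.082); a=np.arctan2(W[b][:,1]-C[1],W[b][:,0]-C[0]); z=np.exp(8j*a).mean()
  ret = ret.dtype.type(ret / rcount)
```

```bash
python3 -c "
from h import *
print(bot.job_done())"
```

```text
the job is handed in; nothing more can be done
None
```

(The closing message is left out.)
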